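# Snap the lid of the glass box shut on all four sides

## Task

The lid of the rectangular glass box is only resting in place: press down the raised strip along each of its four edges, one after another in any order, until every one has snapped fully home against its stop, then take your hand away. Press firmly but not so hard as to crack the glass. Do not lift, tip or shove the box, and leave the loose things standing and lying around it where they are.

Things in the scene. Friction and masses are not known exactly. Their poses are not given: they have to be found in the camera images.
- glass_box: The task's box: loose glass food box, about 1 kg, 136 mm (x) by 186 mm (y), pale lid; slides if pushed sideways. Origin: centre of underside, z up. Along each of the 4 lid edges lies one white snap strip, 22 mm wide, 8 mm thick, with an outer clip tab. All 4 start raised, tops 79.5 to 82 mm above the counter; shut, 74 mm. The lid's fixed middle panel and corners are 71 mm high.
- top_near (a point): Centre of the top face of the 144 mm long strip on the box's -x long side (22 mm wide); it moves down with the strip, which keeps level wherever along its length it is pressed.
- strip_near (a joint): How far the 144 mm long strip on the box's -x long side has been pressed down, m: 0 = raised, 0.008 = shut. Starts between 0 and 0.0025. A tight push fit: it resists with about 8 N all the way, stays where it is left, and stops hard when shut.
- top_far (a point): Centre of the top face of the 144 mm long strip on the box's +x long side (22 mm wide); it moves down with the strip, which keeps level wherever along its length it is pressed.
- strip_far (a joint): How far the 144 mm long strip on the box's +x long side has been pressed down, m: 0 = raised, 0.008 = shut. Starts between 0 and 0.0025. A tight push fit: it resists with about 8 N all the way, stays where it is left, and stops hard when shut.
- top_right (a point): Centre of the top face of the 96 mm long strip on the box's -y short side (22 mm wide); it moves down with the strip, which keeps level wherever along its length it is pressed.
- strip_right (a joint): How far the 96 mm long strip on the box's -y short side has been pressed down, m: 0 = raised, 0.008 = shut. Starts between 0 and 0.0025. A tight push fit: it resists with about 8 N all the way, stays where it is left, and stops hard when shut.
- top_left (a point): Centre of the top face of the 96 mm long strip on the box's +y short side (22 mm wide); it moves down with the strip, which keeps level wherever along its length it is pressed.
- strip_left (a joint): How far the 96 mm long strip on the box's +y short side has been pressed down, m: 0 = raised, 0.008 = shut. Starts between 0 and 0.0025. A tight push fit: it resists with about 8 N all the way, stays where it is left, and stops hard when shut.
- red_bottle: Bystander: loose red aluminium bottle with black cap, 68 mm across, 200 mm high. Origin: centre of its underside.
- blue_cup: Bystander: loose blue silicone collapsible cup, stepped, 90 mm across the rim, 58 mm high. Origin: centre of its underside.
- spork: Bystander: loose bamboo spork lying flat, 154 mm long, 34 mm wide, 5 mm thick, tines to its +x. Origin: on its underside, near the middle.
- round_tub: Bystander: loose round glass tub with white lid, already closed, 118 mm across, 64 mm high. Origin: centre of its underside.
- salt_shaker: Bystander: loose glass salt shaker with steel cap, 39 mm across, 75 mm high. Origin: centre of its underside.

How it is judged:
At the end, for the whole second after the job is handed in: All four strips are pressed down by more than 6.5 mm of their 8 mm (fully home), and the box stands level (within 0.05 rad) and still on the counter, within 30 mm of where it was (value of joint each of strip_near, strip_far, strip_right, strip_left above 0.0065 m and height (world z) of glass_box below 0.005 m and angle between glass_box's own z axis and vertical below 0.05 rad and linear speed of glass_box below 0.02 m/s); the robot touches nothing.
It fails at once if the glass box is lifted off the counter (height (world z) of glass_box above 0.01 m).
It fails at once if the glass box is tipped by more than about 7 degrees (angle between glass_box's own z axis and vertical above 0.12 rad).
It fails at once if the glass box is shoved more than 30 mm from its place (distance of glass_box from where it was at the start of the episode above 0.03 m).
It fails at once if the glass box is pressed with more than 60 N (contact force between the fingers and glass_box above 60 N).
It fails at once if a bystander is moved more than 30 mm or knocked over (distance of any of red_bottle, blue_cup, spork, round_tub, salt_shaker from where it was at the start of the episode above 0.03 m or angle between any of red_bottle, blue_cup, spork, round_tub, salt_shaker's own z axis and vertical above 0.5 rad).
It also fails if it takes over 42 s, if anything falls off the work surface, if the arm or the gripper's body presses on something with over 40 N, if the wrist force passes 120 N, or if a joint passes its speed limit or range.

## Robot

A 6-joint arm with a two-finger parallel gripper is mounted at the origin on the work surface. World frame = base frame: x ahead of the robot, y to its left, z up, the work surface at z = 0. Lengths are in m, angles in rad, forces in N, time in s.
With the tool pointing down it reaches from about 0.3 to 0.75 m from the base axis. Payload 8.5 kg.
Tool frame: the origin (TCP) lies on the mounting face of the last link; the fingertips stand 166 mm ahead of it and the grasp point (between the pads) lies 147 mm ahead of it; z points along the fingers, x is the direction in which the jaws open and shut, and the axes are right-handed (so a half turn about z gives the same grasp; the last joint's range is limited). The gripper opens to 88 mm and grips with 3 to 60 N. Pads are 18 mm wide; open, the fingers measure 123 mm over their backs; the gripper's body (75 mm by 187 mm) begins 45 mm behind the grasp point.
Start: joints at [1.099, 0.381, 1.297, -0, 1.464, -0.215], TCP at [0.14, 0.532, 0.405] pointing down, gripper open.
Joint ranges: [-3.11, 3.11], [-0.89, 2.33], [0.22, 2.48], [-1.42, 4.56], [0.17, 2.85], [-2.88, 2.88]. Speed limits (rad/s): [2.39, 2.39, 3.14, 3.14, 3.14, 3.14].

## Interface

Orientations are given as a rotation vector (axis times angle).
In Python, from plant import manip gives the robot as it stands. The module is installed in compiled form; this text tells all that it offers.
- The arm moves only by the tool drive_tool, never from a script. Its argument "increments" is a list of rows, each an object with "linear": the shift along the tool's x, y, z as a fraction of full scale, a list of three; "twist": the turn about the tool's z as a fraction of full scale. In form: [{"linear": [dx, dy, dz], "twist": twist}, ...]. A call has 1 to 12 rows; each row is the pose to reach, as a shift and turn from the pose commanded when the call began, along the tool's axes at that moment; what a row does not reach only later rows make up. Full scale, the value 1, is 0.8 m for a shift and 30 degrees for a turn. A row lasts 1/12 s, in which the tool goes at most 41.7 mm and 7.16 degrees, less where a joint would pass 70% of its speed; a pose out of reach is approached as far as the arm can. A call with a number of a shift or a turn outside -1 to 1 is refused whole. A call with a gripper value outside its range is refused whole. "gripper" is the gripper command: -1 is shut, 1 is fully open, values between are in proportion, set as the call begins (left out, the last holds). The fingers move at their own pace and stop on an object; "force" is the grip in N (left out, the last holds). Time passes only in rows, so rows that repeat a pose let the fingers close. It gives the time, the measured TCP pose, the force and the opening at its end, in the units of the state.
- manip.sense(): the state, without advancing time (a new reading comes with each control period).
- manip.snapshot(name): name is "side" or "top" or "wrist"; returns a dict with "image" (420x560x3 uint8, red, green, blue), "K" (3x3 intrinsics, pixels), "distortion" ([k1, k2, p1, p2, k3] as OpenCV has them; the pictures are not rectified), "rvec" (rotation vector, rad) and "tvec" (3), from world to camera coordinates, as OpenCV has them; the wrist camera has in their place "T_tool_cam" (4x4, takes a point from camera to tool coordinates, whose origin is the TCP and whose axes are the tool frame's). Camera axes: x right, y down, z forward; pixel columns grow to the right and rows downward; lengths in m; the calibration is good to about 2 mm. A picture is of the moment at which its call begins: read the wrist's pose just before it. There is no depth.
- manip.finish_job(): hands the job in, once; it reports no verdict.
The state is a dict: "time_s": time; "qpos": joint angles; "qvel": joint speeds; "joint_efforts": joint torques, N m; "ee_pos": TCP position; "eef_rot": TCP orientation; "force": force on the tool from outside, world axes, zero at the start; "moment": the same for the moment, N m; "finger_gap": finger opening in m.
Only numpy, scipy, OpenCV 4.12 (cv2) and the standard library are available. Lean on these libraries where they do the work, as an engineer would, in place of code of your own. Each camera call takes 0.05 s, during which the arm holds its last target.

## Working session

There is one attempt and no reset: what is moved stays moved. The work goes in short steps, Python scripts to look and compute and a tool call to move; the robot and the scene stay as the last step left them, time stands still between calls to the robot, and variables do not carry over. Pictures are saved under pics/ and viewed, and the job is handed in when it is done.

Besides the shell and the picture viewer there is one more tool, called by a JSON object that holds its "fn" and its "kwargs". drive_tool: Moves the arm, as the interface text tells. Its arguments: {"type":"object","properties":{"increments":{"type":"array"},"gripper":{"type":"number"},"force":{"type":"number"}},"required":["increments"]}

```bash
mkdir -p pics; cat > h.py <<'E'
import numpy as np, cv2, pickle
from plant import manip
def snap(n,fn):
    s=manip.sense(); d=manip.snapshot(n); d['s']=s
    cv2.imwrite('pics/'+fn+'.png',d['image'][:,:,::-1]); pickle.dump(d,open('pics/'+fn+'.pkl','wb')); return d
def cam(d):
    if 'rvec' in d and d['rvec'] is not None:
        R=cv2.Rodrigues(np.array(d['rvec'],float))[0]; t=np.array(d['tvec'],float).ravel()
        return R.T, -R.T@t
    Rt=cv2.Rodrigues(np.array(d['s']['eef_rot'],float))[0]; T=np.array(d['T_tool_cam'])
    return Rt@T[:3,:3], Rt@T[:3,3]+np.array(d['s']['ee_pos'])
def onplane(d,uv,z):
    R,c=cam(d)
    p=cv2.undistortPoints(np.array(uv,float).reshape(-1,1,2),np.array(d['K']),np.array(d['distortion'])).reshape(-1,2)
    r=np.c_[p,np.ones(len(p))]@R.T
    return c+r*((z-c[2])/r[:,2])[:,None]
def proj(d,P):
    R,c=cam(d); Rc=R.T
    return cv2.projectPoints(np.array(P,float).reshape(-1,3),cv2.Rodrigues(Rc)[0],-Rc@c,np.array(d['K']),np.array(d['distortion']))[0].reshape(-1,2)
E
python3 - <<'E'
from h import *
for n in('top','side'): d=snap(n,n+'0')
print(manip.sense())
E
```

```text
{'time_s': 0.1, 'qpos': array([ 1.09869893e+00,  3.81110746e-01,  1.29813876e+00, -9.90973658e-06,
        1.46359455e+00, -2.15293290e-01]), 'qvel': array([-0.00018782, -0.00270083, -0.00157613, -0.00032297, -0.00147891,
       -0.00163112]), 'joint_efforts': array([ 3.57840298e-03, -4.38647389e+01, -2.24909127e+01,  7.14403018e-02,
        3.42584623e-02, -6.55182362e-05]), 'ee_pos': array([0.13967522, 0.53192617, 0.40422457]), 'eef_rot': array([ 2.48717650e+00,  1.91836843e+00, -1.77012544e-03]), 'force': array([ 0.21768756, -0.46833411,  0.17015657]), 'moment': array([-0.04697395,  0.01983453, -0.0329896 ]), 'finger_gap': 0.08833979397321447}
```

View pics/top0.png

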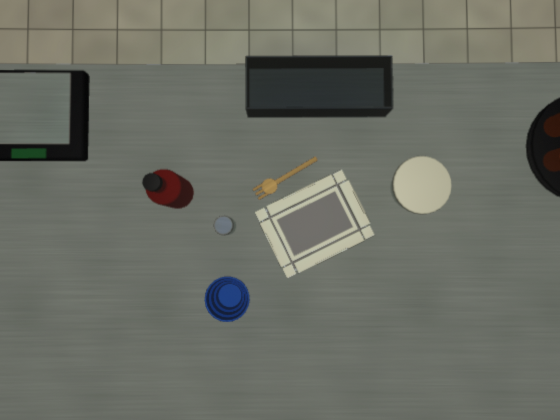

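View pics/side0.png

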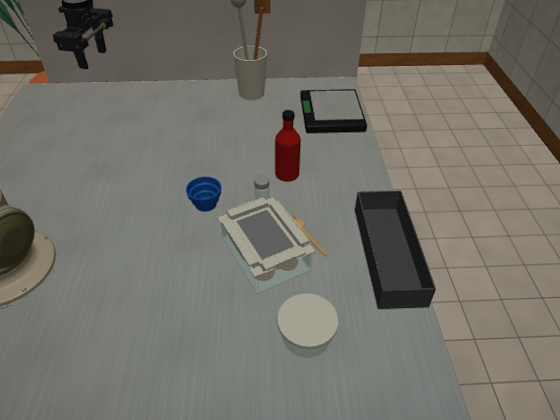

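The top view shows the box lid with its corners near (256,210), (343,170), (374,236) and (289,277). The spork is close to it at (285,175), the shaker is at (224,225) and the tub at (422,185).

```bash
python3 - <<'E'
from h import *
d=pickle.load(open('pics/top0.pkl','rb'));im=d['image']
m=((im.min(2)>140)).astype(np.uint8)*255
m[:,:]=cv2.morphologyEx(m,cv2.MORPH_CLOSE,np.ones((5,5)))
cs=cv2.findContours(m,cv2.RETR_EXTERNAL,cv2.CHAIN_APPROX_NONE)[0]
for c in cs:
    a=cv2.contourArea(c)
    if a<300: continue
    (x,y),wh,an=cv2.minAreaRect(c)
    if not(240<x<390 and 150<y<300): continue
    b=cv2.boxPoints(cv2.minAreaRect(c)); print(a,x,y,wh,an)
    P=onplane(d,b,0.077); print(P.round(4), P.mean(0)); 
    for i in range(4): v=P[(i+1)%4]-P[i]; print(np.linalg.norm(v),np.degrees(np.arctan2(v[1],v[0])))
for n,uv,z in(('bottlecap',(153,182),.2),('bottle base',(180,192),0),('cup',(227,299),.058),('spork',(270,186),.005),('spork',(316,158),.005),('tub',(422,185),.064),('shaker',(224,225),.075)): print(n,onplane(d,[uv],z)[0].round(3))
print(cam(d)[1])
c=im[140:300,230:400,::-1]; cv2.imwrite('pics/topcrop.png',cv2.resize(c,None,fx=4,fy=3.7))
E
```

```text
6983.5 314.4969787597656 223.32705688476562 (73.87060546875, 99.11408233642578) 63.970401763916016
[[ 0.6197  0.1322  0.077 ]
 [ 0.7053 -0.0447  0.077 ]
 [ 0.5735 -0.1067  0.077 ]
 [ 0.4895  0.0691  0.077 ]] [0.59702073 0.0124989  0.077     ]
0.19651367574267195 -64.17259142196521
0.1456793536314508 -154.8058653502225
0.194774877863756 115.53683057911267
0.14468271001786392 25.87935839434299
bottlecap [0.665 0.296 0.2  ]
bottle base [0.667 0.295 0.   ]
cup [0.448 0.187 0.058]
spork [0.679 0.101 0.005]
spork [0.739 0.002 0.005]
tub [ 0.673 -0.205  0.064]
shaker [0.594 0.191 0.075]
[0.57661288 0.08604581 0.93417975]
```

View pics/topcrop.png

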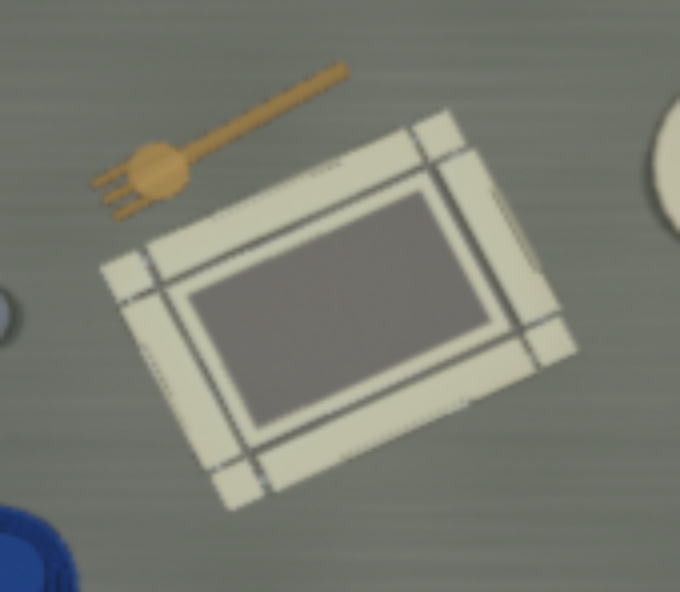

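Box centre is about (0.597, 0.012) and yaw about 25.5°. The sizes agree: 145x195 mm including the tabs. I'll shut the gripper, move over the near strip at height, and turn the jaws to 25.5° in world.

{"fn": "drive_tool", "kwargs": {"increments": [{"linear":[-0.53,0.66,0],"twist":0.83},{"linear":[-0.53,0.66,0],"twist":0.83},{"linear":[-0.53,0.66,0],"twist":0.83},{"linear":[-0.53,0.66,0],"twist":0.83},{"linear":[-0.53,0.66,0],"twist":0.83},{"linear":[-0.53,0.66,0],"twist":0.83},{"linear":[-0.53,0.66,0],"twist":0.83},{"linear":[-0.53,0.66,0],"twist":0.83},{"linear":[-0.53,0.66,0],"twist":0.83},{"linear":[-0.53,0.66,0],"twist":0.83},{"linear":[-0.53,0.66,0],"twist":0.83},{"linear":[-0.53,0.66,0],"twist":0.83}], "gripper": -1, "force": 20}}

```text
time_s: 1.1
ee_pos: [0.438, 0.1281, 0.4047]
eef_rot: [-2.843, -1.337, 0.0]
force: [0.2, 1.0, 0.3]
finger_gap: 0.0106
```

{"fn": "drive_tool", "kwargs": {"increments": [{"linear":[-0.05,0.21,0],"twist":0.83},{"linear":[-0.05,0.21,0],"twist":0.83},{"linear":[-0.05,0.21,0],"twist":0.83},{"linear":[-0.05,0.21,0],"twist":0.83},{"linear":[-0.05,0.21,0],"twist":0.83},{"linear":[-0.05,0.21,0],"twist":0.83},{"linear":[-0.05,0.21,0],"twist":0.83},{"linear":[-0.05,0.21,0],"twist":0.83}]}}

```text
time_s: 1.77
ee_pos: [0.5404, -0.0066, 0.4048]
eef_rot: [-3.063, -0.696, 0.001]
force: [0.2, 0.2, 0.2]
finger_gap: 0.0006
```

```bash
python3 - <<'E'
from h import *
d=snap('wrist','w1'); print(d['s']['ee_pos'],d['s']['eef_rot'],d['s']['finger_gap'],d['s']['force'])
E
```

```text
[ 0.54043493 -0.00664183  0.40480089] [-3.06317822e+00 -6.95553633e-01  6.87845967e-04] 0.0005915604845048078 [0.2001951  0.16428548 0.20489455]
```

View pics/w1.png

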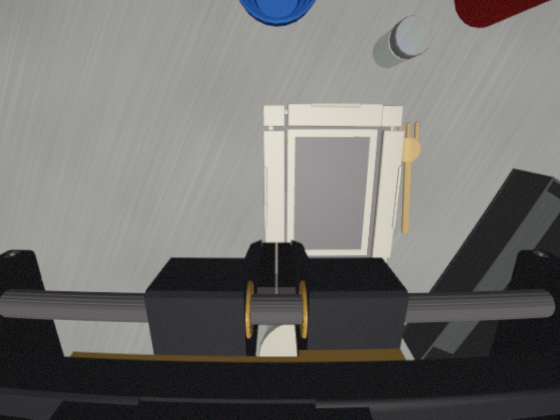

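The wrist view shows the lid square to the jaws, with its +y edge at row ~105 between columns 264 and 402. Next I cross-check the lid corners in this view.

```bash
python3 - <<'E'
from h import *
d=pickle.load(open('pics/w1.pkl','rb'))
c=np.array([.597,.0125]);a=np.radians(25.5);u=np.array([np.cos(a),np.sin(a)]);v=np.array([-u[1],u[0]])
for uv in((264,106),(402,107),(264,235)):
    p=onplane(d,[uv],.0715)[0]; q=p[:2]-c; print(p.round(4),(q@u).round(4),(q@v).round(4))
for uv,z in (((264,180),.08),((402,170),.08),((335,105),.08)):
    p=onplane(d,[uv],z)[0]; q=p[:2]-c; print((q@u).round(4),(q@v).round(4))
e=d['s']['ee_pos'][:2]
for n,s,t in(('near',-57,0),('far',57,0),('left',0,82),('right',0,-82)):
    T=c+u*s/1e3+v*t/1e3; print(n,T.round(4))
E
```

```text
[0.4906 0.0674 0.0715] -0.0724 0.0954
[0.6198 0.1296 0.0715] 0.071 0.0958
[ 0.5506 -0.0612  0.0715] -0.0736 -0.0465
-0.0727 0.0197
0.0746 0.0311
-0.001 0.0963
near [ 0.5456 -0.012 ]
far [0.6484 0.037 ]
left [0.5617 0.0865]
right [ 0.6323 -0.0615]
```

The two views agree to about 2 mm. The tool is already over the near strip, with tool x = box +x and tool y = box -y. I'll descend to about 5 mm above it.

{"fn": "drive_tool", "kwargs": {"increments": [{"linear":[0,0,0.04]},{"linear":[0,0,0.08]},{"linear":[0,0,0.11]},{"linear":[0,0,0.14]},{"linear":[0,0,0.16]},{"linear":[0,0,0.175]},{"linear":[0,0,0.183]},{"linear":[0,0,0.187]},{"linear":[0,0,0.187]},{"linear":[0,0,0.187]}]}}

```text
$.increments[0]: bad value
```

```bash
python3 - <<'E'
from h import *
d=snap('side','s1'); print(d['s']['ee_pos'],d['s']['force'])
c=d['image'][150:330,180:380,::-1]; cv2.imwrite('pics/s1c.png',cv2.resize(c,None,fx=3.3,fy=3.3,interpolation=2))
E
```

```text
[ 0.54039488 -0.00646966  0.40495089] [-0.54960511  0.43521775 -1.21184035]
```

View pics/s1c.png

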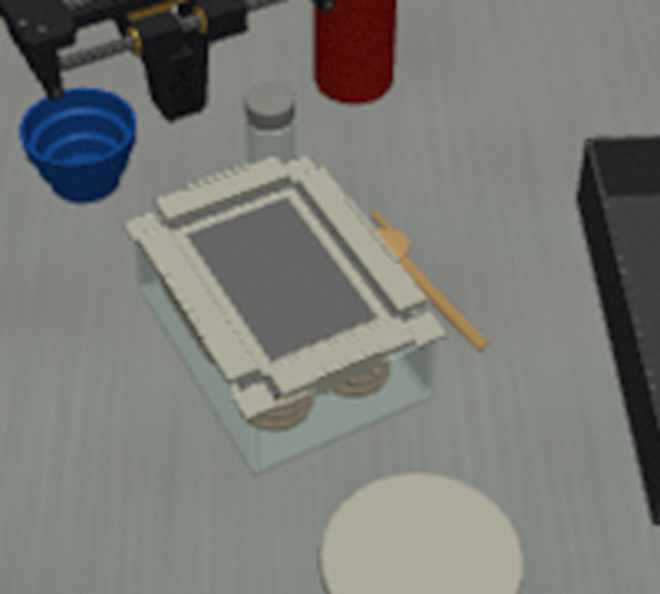

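The call was refused because the rows need a twist value, so the arm has not moved. Sending it again with twist.

{"fn": "drive_tool", "kwargs": {"increments": [{"linear":[0,0,0.04],"twist":0},{"linear":[0,0,0.08],"twist":0},{"linear":[0,0,0.11],"twist":0},{"linear":[0,0,0.14],"twist":0},{"linear":[0,0,0.16],"twist":0},{"linear":[0,0,0.175],"twist":0},{"linear":[0,0,0.183],"twist":0},{"linear":[0,0,0.187],"twist":0},{"linear":[0,0,0.187],"twist":0},{"linear":[0,0,0.187],"twist":0}]}}

```text
time_s: 2.7
ee_pos: [0.5412, -0.0075, 0.2559]
eef_rot: [3.064, 0.694, 0.002]
force: [0.4, -0.2, -0.2]
finger_gap: 0.0004
```

```bash
python3 - <<'E'
from h import *
d=snap('side','s2'); print(d['s']['ee_pos'],d['s']['force'])
c=d['image'][150:330,180:380,::-1]; cv2.imwrite('pics/s2c.png',cv2.resize(c,None,fx=3.3,fy=3.3,interpolation=2))
E
```

```text
[ 0.54121668 -0.00753658  0.25589013] [ 0.44114001 -0.22926486 -0.24155779]
```

View pics/s2c.png

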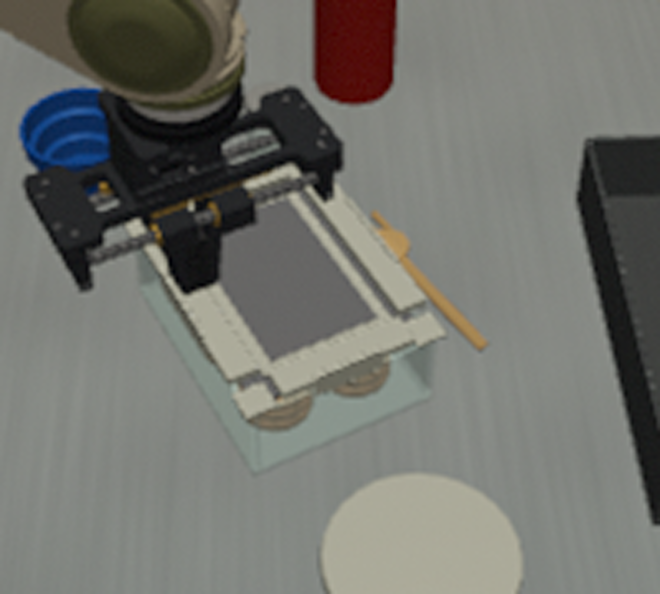

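The finger is over the near strip. I'll press in 2 mm rows and watch the force.

{"fn": "drive_tool", "kwargs": {"increments": [{"linear":[0,0,0.003],"twist":0},{"linear":[0,0,0.006],"twist":0},{"linear":[0,0,0.008],"twist":0},{"linear":[0,0,0.01],"twist":0},{"linear":[0,0,0.012],"twist":0},{"linear":[0,0,0.014],"twist":0},{"linear":[0,0,0.016],"twist":0},{"linear":[0,0,0.016],"twist":0},{"linear":[0,0,0.016],"twist":0}]}}

```text
time_s: 3.5
ee_pos: [0.5411, -0.0078, 0.2427]
eef_rot: [3.064, 0.693, 0.0]
force: [-1.9, 0.8, 4.7]
finger_gap: 0.0001
```

{"fn": "drive_tool", "kwargs": {"increments": [{"linear":[0,0,0.001],"twist":0},{"linear":[0,0,0.002],"twist":0},{"linear":[0,0,0.003],"twist":0},{"linear":[0,0,0.003],"twist":0},{"linear":[0,0,0.003],"twist":0}]}}

```text
time_s: 3.92
ee_pos: [0.5411, -0.0078, 0.2404]
eef_rot: [3.064, 0.693, 0.0]
force: [-2.8, 0.3, 6.8]
finger_gap: 0.0006
```

{"fn": "drive_tool", "kwargs": {"increments": [{"linear":[0,0,0.001],"twist":0},{"linear":[0,0,0.002],"twist":0},{"linear":[0,0,0.002],"twist":0},{"linear":[0,0,0.002],"twist":0}]}}

```text
time_s: 4.25
ee_pos: [0.541, -0.0077, 0.2403]
eef_rot: [3.063, 0.693, 0.002]
force: [-7.9, 1.0, 21.3]
finger_gap: 0.0001
```

The near strip is home: a hard stop at z = 0.2403 (tip at 74.3 mm) with 21 N. Lifting and moving across to the far strip.

{"fn": "drive_tool", "kwargs": {"increments": [{"linear":[0,0,-0.03],"twist":0},{"linear":[0,0,-0.04],"twist":0},{"linear":[0.05,0,-0.04],"twist":0},{"linear":[0.1,0,-0.04],"twist":0},{"linear":[0.13,0,-0.04],"twist":0},{"linear":[0.146,0.005,-0.04],"twist":0},{"linear":[0.146,0.005,-0.04],"twist":0},{"linear":[0.146,0.005,-0.03],"twist":0},{"linear":[0.146,0.005,-0.02],"twist":0},{"linear":[0.146,0.005,-0.02],"twist":0},{"linear":[0.146,0.005,-0.02],"twist":0}]}}

```text
time_s: 5.17
ee_pos: [0.6477, 0.0385, 0.2536]
eef_rot: [-3.064, -0.692, 0.003]
force: [0.2, 1.3, 0.4]
finger_gap: 0.0008
```

```bash
python3 - <<'E'
from h import *
d=snap('side','s3'); print(d['s']['ee_pos'],d['s']['force'])
c=d['image'][150:330,180:380,::-1]; cv2.imwrite('pics/s3c.png',cv2.resize(c,None,fx=3.3,fy=3.3,interpolation=2))
E
```

```text
[0.64765391 0.03848094 0.25364397] [0.19220561 1.28805814 0.43035237]
```

View pics/s3c.png

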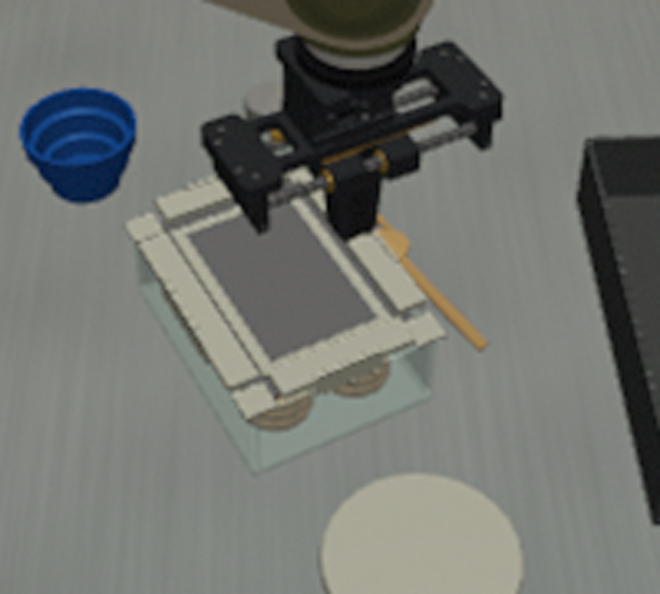

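The near strip now sits flush with the lid corner, and the finger is over the far strip.

{"fn": "drive_tool", "kwargs": {"increments": [{"linear":[0,0,0.003],"twist":0},{"linear":[0,0,0.005],"twist":0},{"linear":[0,0,0.007],"twist":0},{"linear":[0,0,0.009],"twist":0},{"linear":[0,0,0.011],"twist":0},{"linear":[0,0,0.013],"twist":0},{"linear":[0,0,0.015],"twist":0},{"linear":[0,0,0.016],"twist":0},{"linear":[0,0,0.017],"twist":0},{"linear":[0,0,0.018],"twist":0},{"linear":[0,0,0.018],"twist":0}]}}

```text
time_s: 6.13
ee_pos: [0.6482, 0.0388, 0.2408]
eef_rot: [3.064, 0.693, 0.001]
force: [-2.6, 0.2, 7.4]
finger_gap: 0.0006
```

{"fn": "drive_tool", "kwargs": {"increments": [{"linear":[0,0,0.001],"twist":0},{"linear":[0,0,0.002],"twist":0},{"linear":[0,0,0.003],"twist":0},{"linear":[0,0,0.003],"twist":0}]}}

```text
time_s: 6.47
ee_pos: [0.6481, 0.0389, 0.2403]
eef_rot: [3.063, 0.693, 0.003]
force: [-7.3, 0.5, 19.0]
finger_gap: 0.0004
```

Far strip home (z = 0.2403, 19 N). Next is the left strip.

{"fn": "drive_tool", "kwargs": {"increments": [{"linear":[0,0,-0.03],"twist":0},{"linear":[0,0,-0.04],"twist":0},{"linear":[-0.03,-0.04,-0.04],"twist":0},{"linear":[-0.055,-0.075,-0.04],"twist":0},{"linear":[-0.07,-0.095,-0.04],"twist":0},{"linear":[-0.072,-0.1,-0.04],"twist":0},{"linear":[-0.072,-0.1,-0.03],"twist":0},{"linear":[-0.072,-0.1,-0.022],"twist":0},{"linear":[-0.072,-0.1,-0.021],"twist":0},{"linear":[-0.072,-0.1,-0.021],"twist":0}]}}

```text
time_s: 7.3
ee_pos: [0.5627, 0.0856, 0.2532]
eef_rot: [-3.064, -0.692, 0.002]
force: [0.6, -0.2, -0.0]
finger_gap: 0.0
```

```bash
python3 - <<'E'
from h import *
d=snap('top','t4'); print(d['s']['ee_pos'],d['s']['force'])
c=d['image'][120:320,180:440,::-1]; cv2.imwrite('pics/t4c.png',cv2.resize(c,None,fx=2.5,fy=2.5,interpolation=2))
E
```

```text
[0.56271345 0.08564657 0.25322778] [ 0.61086249 -0.19545356 -0.04627402]
```

View pics/t4c.png

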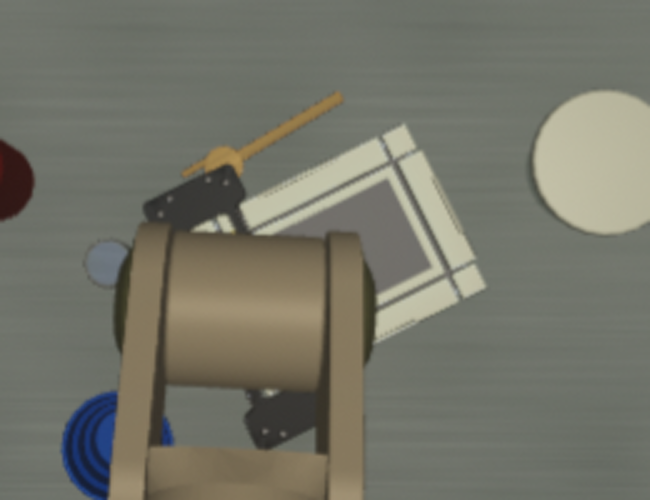

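The box corner is still at pixel (374,236), so it has not moved, and the bystanders are in place. Pressing left.

{"fn": "drive_tool", "kwargs": {"increments": [{"linear":[0,0,0.003],"twist":0},{"linear":[0,0,0.005],"twist":0},{"linear":[0,0,0.007],"twist":0},{"linear":[0,0,0.009],"twist":0},{"linear":[0,0,0.011],"twist":0},{"linear":[0,0,0.013],"twist":0},{"linear":[0,0,0.015],"twist":0},{"linear":[0,0,0.016],"twist":0},{"linear":[0,0,0.017],"twist":0},{"linear":[0,0,0.017],"twist":0},{"linear":[0,0,0.017],"twist":0}]}}

```text
time_s: 8.27
ee_pos: [0.5619, 0.0862, 0.2414]
eef_rot: [3.064, 0.693, 0.001]
force: [-1.2, -0.7, 6.0]
finger_gap: 0.0006
```

{"fn": "drive_tool", "kwargs": {"increments": [{"linear":[0,0,0.001],"twist":0},{"linear":[0,0,0.002],"twist":0},{"linear":[0,0,0.003],"twist":0},{"linear":[0,0,0.004],"twist":0},{"linear":[0,0,0.004],"twist":0}]}}

```text
time_s: 8.68
ee_pos: [0.5617, 0.0863, 0.2402]
eef_rot: [3.063, 0.693, 0.003]
force: [-8.3, -1.4, 24.1]
finger_gap: 0.0003
```

Left strip home (0.2402, 24 N). Now the right strip.

{"fn": "drive_tool", "kwargs": {"increments": [{"linear":[0,0,-0.03],"twist":0},{"linear":[0,0,-0.04],"twist":0},{"linear":[0,0.04,-0.04],"twist":0},{"linear":[0,0.09,-0.04],"twist":0},{"linear":[0,0.14,-0.04],"twist":0},{"linear":[0,0.18,-0.04],"twist":0},{"linear":[0,0.2,-0.04],"twist":0},{"linear":[0,0.205,-0.04],"twist":0},{"linear":[0,0.205,-0.03],"twist":0},{"linear":[0,0.205,-0.023],"twist":0},{"linear":[0,0.205,-0.021],"twist":0},{"linear":[0,0.205,-0.021],"twist":0}]}}

```text
time_s: 9.68
ee_pos: [0.632, -0.0604, 0.2535]
eef_rot: [-3.063, -0.695, 0.003]
force: [0.2, 0.9, -0.5]
finger_gap: 0.0002
```

```bash
python3 - <<'E'
from h import *
d=snap('side','s5'); print(d['s']['ee_pos'],d['s']['force'])
c=d['image'][150:330,180:380,::-1]; cv2.imwrite('pics/s5c.png',cv2.resize(c,None,fx=3.3,fy=3.3,interpolation=2))
E
```

```text
[ 0.63203376 -0.06040516  0.25351037] [ 0.24728206  0.91830559 -0.53870263]
```

View pics/s5c.png

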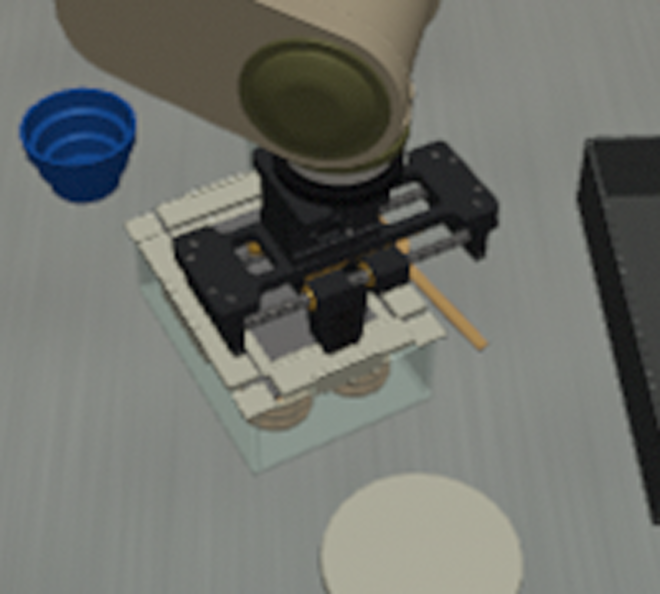

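The finger is over the right strip. Pressing.

{"fn": "drive_tool", "kwargs": {"increments": [{"linear":[0,0,0.003],"twist":0},{"linear":[0,0,0.005],"twist":0},{"linear":[0,0,0.007],"twist":0},{"linear":[0,0,0.009],"twist":0},{"linear":[0,0,0.011],"twist":0},{"linear":[0,0,0.013],"twist":0},{"linear":[0,0,0.015],"twist":0},{"linear":[0,0,0.016],"twist":0},{"linear":[0,0,0.017],"twist":0},{"linear":[0,0,0.017],"twist":0},{"linear":[0,0,0.017],"twist":0}]}}

```text
time_s: 10.65
ee_pos: [0.6324, -0.0616, 0.2415]
eef_rot: [3.064, 0.693, 0.001]
force: [-2.4, 1.8, 5.7]
finger_gap: 0.0005
```

{"fn": "drive_tool", "kwargs": {"increments": [{"linear":[0,0,0.001],"twist":0},{"linear":[0,0,0.002],"twist":0},{"linear":[0,0,0.003],"twist":0},{"linear":[0,0,0.004],"twist":0},{"linear":[0,0,0.004],"twist":0}]}}

```text
time_s: 11.07
ee_pos: [0.6322, -0.0616, 0.2403]
eef_rot: [3.063, 0.693, 0.003]
force: [-8.7, 1.6, 19.9]
finger_gap: 0.0002
```

Right strip home (0.2403, 20 N). Withdrawing up, then back toward the base.

{"fn": "drive_tool", "kwargs": {"increments": [{"linear":[0,0,-0.03],"twist":0},{"linear":[0,0,-0.08],"twist":0},{"linear":[0,0,-0.13],"twist":0},{"linear":[0,0,-0.18],"twist":0},{"linear":[0,0,-0.2],"twist":0},{"linear":[-0.05,0,-0.2],"twist":0},{"linear":[-0.1,0,-0.2],"twist":0},{"linear":[-0.15,0,-0.2],"twist":0},{"linear":[-0.2,0,-0.2],"twist":0},{"linear":[-0.24,0,-0.2],"twist":0},{"linear":[-0.25,0,-0.2],"twist":0},{"linear":[-0.25,0,-0.2],"twist":0}]}}

```text
time_s: 12.07
ee_pos: [0.4506, -0.1485, 0.398]
eef_rot: [3.065, 0.689, 0.001]
force: [0.1, -0.0, 0.9]
finger_gap: 0.0005
```

```bash
python3 - <<'E'
from h import *
d=snap('side','s6'); t=snap('top','t6');print(t['s']['ee_pos'],t['s']['force'],t['s']['qvel'].round(3),t['s']['time_s'])
a=cv2.resize(d['image'][150:330,180:380,::-1],(400,360),interpolation=2)
b=cv2.resize(t['image'][130:310,190:390,::-1],(400,360),interpolation=2)
cv2.imwrite('pics/e6.png',np.hstack([a,b]))
# corner shift test: top image before/after where unobstructed
t0=pickle.load(open('pics/top0.pkl','rb'))
for nm,(r0,r1,c0,c1) in dict(box=(150,290,300,385),spork=(150,200,250,320),tub=(150,220,390,455),shaker=(212,238,210,238)).items():
    A=t0['image'][r0:r1,c0:c1].mean(2);B=t['image'][r0:r1,c0:c1].mean(2); print(nm,cv2.phaseCorrelate(A,B))
E
```

```text
[ 0.45181535 -0.14811132  0.3979486 ] [-0.02060709 -0.89462435 -0.06221724] [ 0.032  0.028 -0.031  0.003  0.     0.009] 12.1167
box ((-0.10013860861490542, -0.024667371494174972), 0.9352038009111088)
spork ((0.05483361248700902, 0.02062785252478605), 0.9451539707715294)
tub ((0.010210811718216917, -0.012075144531316084), 1.0054820335329646)
shaker ((0.0063419474726291725, 0.4772574480163456), 0.9895285450908975)
```

View pics/e6.png

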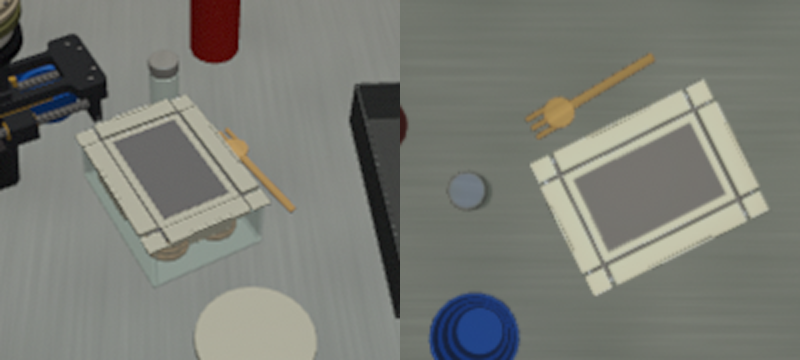

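All four strips lie flush with the corners. The box has not shifted (0.1 px), the bystanders are in place and the arm is clear. Handing in.

```bash
python3 -c "
from plant import manip
print(manip.finish_job())"
```

```text
the job is handed in; nothing more can be done
None
```

I pressed the four strips home one at a time (near, far, left, right) with the closed fingertips, then withdrew the arm and handed the job in at about 12 s.

- **Strips:** each one stopped hard with the fingertip about 74.3 mm above the counter, against 74 mm when shut. The vertical force at the stop read 19 to 24 N, read at the end of each press rather than tracked throughout. In the last pictures all four lie flush with the lid corners.
- **Box:** before and after top views show it shifted by about 0.1 pixel. I did not measure its tilt, but it looks level in the side view.
- **Bystanders:** the spork and tub did not move by the same comparison. The shaker patch differed by 0.5 pixel, roughly 1 mm. The cup and bottle I judged only by eye; both looked unmoved, though the bottle is only partly in those pictures.
- **Hand:** the tool ended well clear of everything, with a force reading under 1 N.

One move call was refused because its rows had no twist value. The arm did not move, and I sent it again. No check failed or disagreed.

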